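# Push a freezer box down the reader lane

### The arm

A 7-joint arm with a two-finger parallel gripper is mounted at the origin on a cart in front of the work surface, level with it; the furniture and walls round the work are solid. World frame = base frame: x ahead of the robot, y to its left, z up, the work surface at z = 0. Lengths are in m, angles in rad, forces in N, time in s.
With the tool pointing down it reaches from about 0.425 to 0.875 m from the base axis. Payload 4.7 kg.
Tool frame: the origin (TCP) lies at the very end of the fingers, on their centre line; the grasp point (between the pads) lies 19 mm behind it; z points along the fingers, y is the line along which they close (so a half turn about z gives the same grasp; the last joint's range is limited). The gripper opens to 87 mm and grips with 3 to 60 N. Pads are 19 mm wide; open, the fingers measure 117 mm over their backs; the gripper's body (75 mm by 190 mm) begins 51 mm behind the grasp point.
Start: joints at [1.213, 0.321, -0.07, 1.45, 0.023, 1.371, -0.057], TCP at [0.236, -0.606, 0.223] pointing down, gripper open.
Joint ranges: [-2.86, 2.86], [-0.3, 2.09], [-1.38, 1.24], [0.06, 2.45], [-1.56, 4.7], [0.09, 2.05], [-2.69, 2.69]. Speed limits (rad/s): [2.57, 2.57, 3.14, 3.14, 3.14, 3.14, 3.14].

### API

Orientations are given as a rotation vector (axis times angle).
In Python, from bench import get_state, get_image, get_calibration, close_job gives the robot as it stands.
- The arm moves only by the shell command python3 -m crank 'ROWS' [FORCE]. ROWS is JSON, a list of rows, each a list of 5 numbers: the opening, from 0 (shut) to 1 (fully open), then the shift along the world's x, y, z in units of 0.2 m (1.0 is 0.2 m), then the turn about the world's z in units of 2 pi rad (1.0 is 2 pi rad). A call has 1 to 5 rows; each row is the pose to reach, as a shift and turn from the pose commanded when the call began, turning the shorter way round; what a row does not reach only later rows make up. A row lasts 1/8 s, in which the tool goes at most 62.5 mm and 10.7 degrees, less where a joint would pass 70% of its speed; a pose out of reach is approached as far as the arm can. A call with a number of a shift or a turn outside -1 to 1 is refused whole. A call with a gripper value outside its range is refused whole. The fingers move at their own pace and stop on an object; FORCE is the grip in N (left out, the last holds). Time passes only in rows, so rows that repeat a pose let the fingers close. It gives the time, the measured TCP pose, the force, the opening and the grip force at its end, in the units of the state.
- get_state(): the state, without advancing time (a new reading comes with each control period).
- get_image(name): name is "scene" or "top" or "wrist"; returns the picture (480x640x3 uint8, red, green, blue); there is no depth.
- get_calibration(name): a dict with "fovy" (degrees; the focal length in pixels is half the picture's height over the tangent of half this angle, whatever the lens; pixels are square), "cx", "cy" (the principal point, pixels), "R" (3x3) and "t" (3): a world point X has camera coordinates R X + t. Camera axes: x right, y down, z forward; pixel columns grow to the right and rows downward; lengths in m; the calibration is good to about 2 mm. The wrist camera is an equidistant fisheye: a pixel r from the principal point sees the ray r / f radians off the axis. A picture is of the moment at which its call begins: read the wrist's pose just before it. get_calibration takes no time and is no camera call; for the wrist camera it gives the pose at the moment of the call.
- close_job(): hands the job in; it is judged then, once.
The state is a dict: "time": time; "joint_positions": joint angles; "qd": joint speeds; "joint_torque": joint torques, N m; "position": TCP position; "tool_rot": TCP orientation; "ft_force": force on the tool from outside, world axes, zero at the start; "torque": the same for the moment, N m; "grip_width": opening from 0.0 (shut) to 1.0 (fully open); "grip_force": force on a finger pad.
Only numpy, scipy, OpenCV 4.12 (cv2) and the standard library are available. Lean on these libraries where they do the work, as an engineer would, in place of code of your own. Each camera call takes 0.05 s, during which the arm holds its last target. There are 200 camera calls.

### The job

Push the small white freezer box down the lane between the two blue guide rails of the box reader until it rests against the black stop at the lane's end, on the dark reading window. It stands loosely in front of the lane, so nudge it into line first if need be; only push it, never lift or tip it, and let neither the box nor the robot touch either rail. Leave the bottle, petri dish, marker and tape roll where they are, and move clear of the box when it is home.

Things in the scene. Friction and masses are not known exactly. Their poses are not given: they have to be found in the camera images.
- box_reader: The fixed box reader: a flat grey plate on the bench, 360 (x) x 200 (y) mm, its top 6 mm above the bench. Origin: centre of its underside. Its +x is the push direction, along the lane's middle line (y = 0). The front part, x = -180 to -45 mm, has no rails; the box starts there. The lane, x = -45 to +135 mm, is 96 mm clear between the blue rails (inner faces at y = +48 and -48 mm).
- stop_face (a point): Middle of the face of the black stop that ends the lane, at the plate's top: x = +135 mm, y = 0, z = 6 mm of the reader; axes as the reader's. The stop is 92 mm wide and 34 mm high above the plate; a white housing 42 mm high stands behind it. The dark 64 mm square reading window before it is centred at x = +99 mm of the reader.
- rail_left: The blue guide rail on the reader's +y side, fixed to the plate: 180 x 10 mm, 20 mm high above the plate. Origin: centre of its underside; x along the rail. Must not be touched.
- rail_right: The blue guide rail on the reader's -y side, fixed to the plate, the same as the other. Must not be touched.
- freezer_box: The loose white card freezer box with its lid on (a closed block): 71.5 x 71.5 mm, 50 mm high, 60 to 160 g. Origin: centre of its underside. Its own axes do not lie along its sides; use box_square for its direction. It starts on the open front part of the plate, up to 30 mm off the lane's middle line, its sides turned up to 0.2 rad against the lane.
- box_square (a point): The centre of the freezer box's underside, with x and y along the box's sides and z up. With the box home against the stop this point is at x = +99 mm of the reader.
- amber_bottle: A loose amber reagent bottle with a blue cap, 56 mm across, 105 mm tall, standing beside the reader. Origin: centre of its underside. Leave alone.
- petri_dish: A loose clear petri dish, 71 mm across, 15 mm high. Origin: centre of its underside. Leave alone.
- marker: A loose green and white marker pen, 135 mm long (along its y), 17 mm thick, lying beside the reader. Origin: centre of its underside. Leave alone.
- tape_roll: A loose roll of beige tape lying flat, 104 mm across, 25 mm high. Origin: centre of its underside. Leave alone.
Mind the look-alikes: they are no part of the job. Leave any green look-alike of the freezer_box alone.

How it is judged:
By the outcome, as a careful person would: the job done as asked, in the order asked, and still so for the second after the job is handed in, with the robot touching nothing.
It also fails if it takes over 51 s, if anything falls off the work surface, if the arm or the gripper's body presses on something with over 40 N, if the wrist force passes 120 N, or if a joint passes its speed limit or range.

## Working session

There is one attempt and no reset: what is moved stays moved. The work goes in short steps, Python scripts to look and compute and a shell command to move; the robot and the scene stay as the last step left them, time stands still between calls to the robot, and variables do not carry over. Pictures are saved under pics/ and viewed, at most 10 in all, crops included, and the job is handed in when it is done.

```bash
mkdir -p pics; python3 - <<'E'
from bench import *
import cv2
for n in("top","scene"):
    im=get_image(n);cv2.imwrite(f"pics/{n}0.png",im[:,:,::-1])
    c=get_calibration(n);print(n,c)
s=get_state();print(s)
E
```

```text
top {'fovy': 44.008121999783086, 'cx': 312.43162940998553, 'cy': 231.98209023827064, 'R': array([[-0.01529574, -0.99986021,  0.00675342],
       [-0.99178557,  0.01431368, -0.12710826],
       [ 0.12699382, -0.00864216, -0.99186586]]), 't': array([0.02011438, 0.54656264, 1.16264584])}
scene {'fovy': 55.500588640535206, 'cx': 317.049708280753, 'cy': 237.38678643128003, 'R': array([[-0.64539274, -0.76350397,  0.02301956],
       [-0.41396079,  0.3242778 , -0.85057649],
       [ 0.6419538 , -0.55848509, -0.52534725]]), 't': array([0.35380898, 0.2617359 , 0.8872953 ])}
{'time': 0.1, 'joint_positions': array([ 1.21308663,  0.32172933, -0.07007186,  1.45155072,  0.02261993,
        1.37080629, -0.05684984]), 'qd': array([-6.96315301e-04,  2.68295901e-04, -8.94304201e-05, -3.59169273e-03,
        8.37344048e-04, -4.72306552e-04, -6.15210588e-05]), 'joint_torque': array([-1.56561523e-04, -4.92568409e+01, -4.05836692e-01, -3.13402104e+01,
       -6.42074109e-02,  3.95350065e-02,  7.41622716e-05]), 'position': array([ 0.23590641, -0.60514708,  0.22158463]), 'tool_rot': array([-3.08581706e+00, -5.80481192e-01,  6.75406064e-04]), 'ft_force': array([ 0.25983475, -0.77485199,  0.23433663]), 'torque': array([-0.00516805,  0.01297277,  0.02564341]), 'grip_force': 0.0, 'grip_width': 0.997493231377692}
```

View pics/top0.png

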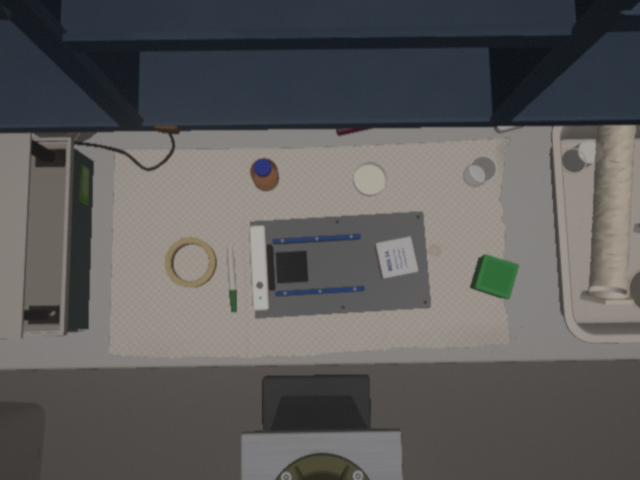

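View pics/scene0.png

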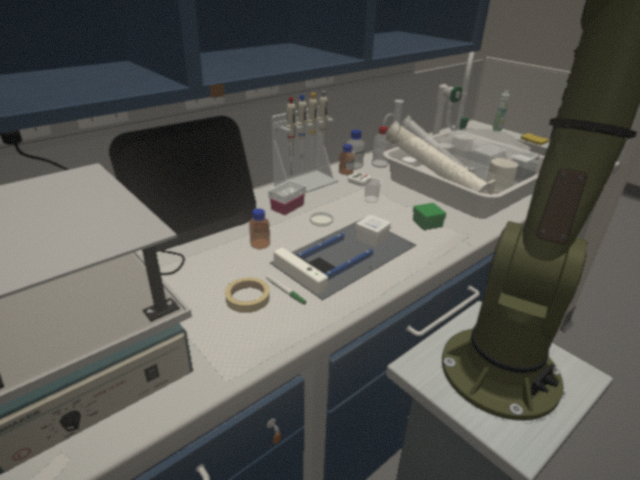

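The top view shows the reader with its lane running to image left (world +y). The rails are at (317,239) and (320,291), the white box at (397,257), slightly turned, and the housing at (260,268). The bottle is at (265,175), the dish at (370,180), the marker at (232,280), the tape at (190,262), and the green look-alike at (497,277).

```bash
cat > h.py <<'E'
import numpy as np, cv2
from bench import *
def cast(c,uv,z,H=480):
    f=H/2/np.tan(np.radians(c["fovy"])/2)
    uv=np.atleast_2d(np.float64(uv)); d=np.c_[(uv[:,0]-c["cx"])/f,(uv[:,1]-c["cy"])/f,np.ones(len(uv))]@c["R"]
    o=-c["R"].T@c["t"]; return o+d*((z-o[2])/d[:,2])[:,None]
def rect(m,c,z):
    cs=max(cv2.findContours(m,cv2.RETR_EXTERNAL,cv2.CHAIN_APPROX_NONE)[0],key=cv2.contourArea)
    p=cast(c,cs[:,0,:],z)[:,:2]
    r=cv2.minAreaRect((p*1000).astype(np.float32)); return [np.round(r[0],1),np.round(r[1],1),round(r[2],1)]
def look(name="pics/x.png"):
    im=get_image("top");c=get_calibration("top");cv2.imwrite(name,im[:,:,::-1])
    hsv=cv2.cvtColor(im,cv2.COLOR_RGB2HSV)
    def roi(m,x0,x1,y0,y1):
        o=np.zeros_like(m);o[y0:y1,x0:x1]=m[y0:y1,x0:x1];return o
    blue=cv2.inRange(hsv,(105,110,40),(130,255,255))
    white=cv2.inRange(hsv,(0,0,130),(179,60,255))
    white=cv2.morphologyEx(white,cv2.MORPH_CLOSE,np.ones((9,9)))
    print("railL?",rect(roi(blue,265,370,228,252),c,.026)); print("railR?",rect(roi(blue,265,375,280,305),c,.026))
    print("box",rect(roi(white,268,424,215,305),c,.056))
    return im,c,hsv
E
python3 - <<'E'
from h import *
im,c,hsv=look("pics/t1.png")
cv2.imwrite("pics/t1c.png",cv2.resize(im[200:330,230:440,::-1],None,fx=3.5,fy=3.5,interpolation=cv2.INTER_CUBIC))
print(hsv[257,385],hsv[230,400],hsv[268,259])
E
```

```text
railL? [array([535.9, -31.5]), array([ 7.9, 61. ]), 2.6]
railR? [array([430.5, -35.6]), array([ 7.5, 60.6]), 2.7]
box [array([ 492.4, -153.2]), array([70.3, 70.3]), 10.4]
[143   7 145] [ 0  3 90] [ 17  10 174]
```

View pics/t1c.png

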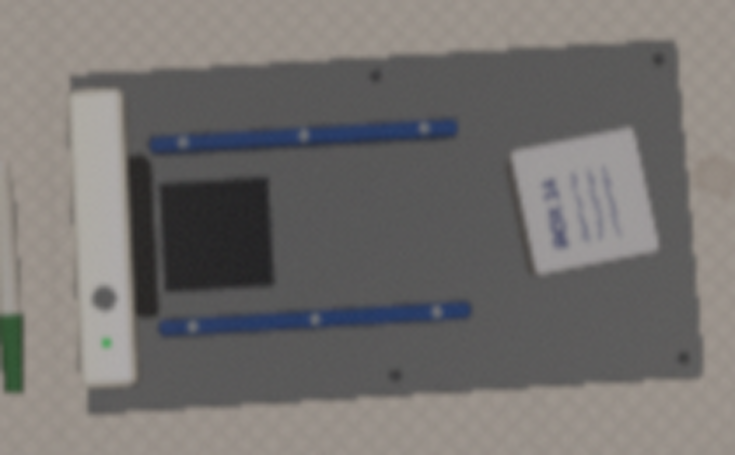

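```bash
python3 - <<'E'
s=open('h.py').read()
s=s.replace('    white=cv2.inRange','    blue=cv2.morphologyEx(blue,cv2.MORPH_CLOSE,np.ones((9,15)))\n    white=cv2.inRange')
open('h.py','w').write(s)
from h import *
im,c,hsv=look("pics/t2.png")
print(cast(c,[[497,277]],.05))
print("window centre",cast(c,[[230+217/3.5,200+234/3.5]],.006), "stop face mid top", cast(c,[[230+154/3.5,200+235/3.5]],.04))
E
```

```text
railL? [array([534.3,   4.7]), array([  8. , 174.9]), 2.6]
railR? [array([429. ,  -0.6]), array([  7.3, 175.1]), 2.5]
box [array([ 492.4, -153.2]), array([70.4, 70.3]), 10.4]
[[ 0.44994669 -0.3510874   0.05      ]]
window centre [[0.47904989 0.05470496 0.006     ]] stop face mid top [[0.47665552 0.08964139 0.04      ]]
```

```bash
python3 -m crank '[[0.4,0.15,0.22,0,0.025],[0.4,0.3,0.45,0,0.05],[0.4,0.45,0.7,0,0.075],[0.4,0.64,0.95,0,0.1],[0.4,0.64,0.95,0,0.12]]'
python3 -m crank '[[0.4,0.15,0.22,0,0.025],[0.4,0.3,0.45,0,0.05],[0.4,0.45,0.7,-0.1,0.075],[0.4,0.64,0.97,-0.2,0.078],[0.4,0.64,0.97,-0.2,0.078]]'
python3 - <<'E'
from h import *
print(get_state())
E
```

```text
time: 0.82
position: [0.3688, -0.4101, 0.223]
tool_rot: [2.645, 1.696, 0.004]
ft_force: [-0.6, -0.6, -0.1]
grip_width: 0.516
grip_force: 0.0
time: 1.45
position: [0.4938, -0.2157, 0.1813]
tool_rot: [-2.159, -2.279, -0.003]
ft_force: [0.2, -1.0, 0.5]
grip_width: 0.4
grip_force: 0.0
{'time': 1.45, 'joint_positions': array([ 0.82330937,  0.14201779, -0.49760133,  1.76748678,  0.06839429,
        1.25165218,  0.3623001 ]), 'qd': array([-0.02050506,  0.02409146,  0.04208292, -0.02317436,  0.06732317,
       -0.00847365, -0.08076793]), 'joint_torque': array([ -0.83049254, -34.49097276,  -3.02052386, -29.8808223 ,
        -0.35997729,  -0.0773021 ,  -0.13038532]), 'position': array([ 0.49378825, -0.21568965,  0.18133633]), 'tool_rot': array([-2.15878329, -2.27855476, -0.0026262 ]), 'ft_force': array([ 0.16456939, -0.99099558,  0.45344941]), 'torque': array([-0.04831126, -0.00756131, -0.02812382]), 'grip_force': 0.0, 'grip_width': 0.40027739723086064}
```

```bash
python3 -m crank '[[0.4,-0.01,-0.04,-0.2,-0.0014],[0.4,-0.01,-0.04,-0.4,-0.0014],[0.4,-0.01,-0.04,-0.6,-0.0014],[0.4,-0.01,-0.04,-0.72,-0.0014],[0.4,-0.01,-0.04,-0.72,-0.0014]]'
python3 - <<'E'
from h import *
im=get_image("top");cv2.imwrite("pics/t3c.png",cv2.resize(im[180:340,230:450,::-1],None,fx=3.5,fy=3.5))
E
```

```text
time: 2.08
position: [0.4881, -0.2298, 0.0367]
tool_rot: [-2.179, -2.257, 0.002]
ft_force: [0.3, -0.6, 0.6]
grip_width: 0.401
grip_force: 0.0
```

View pics/t3c.png

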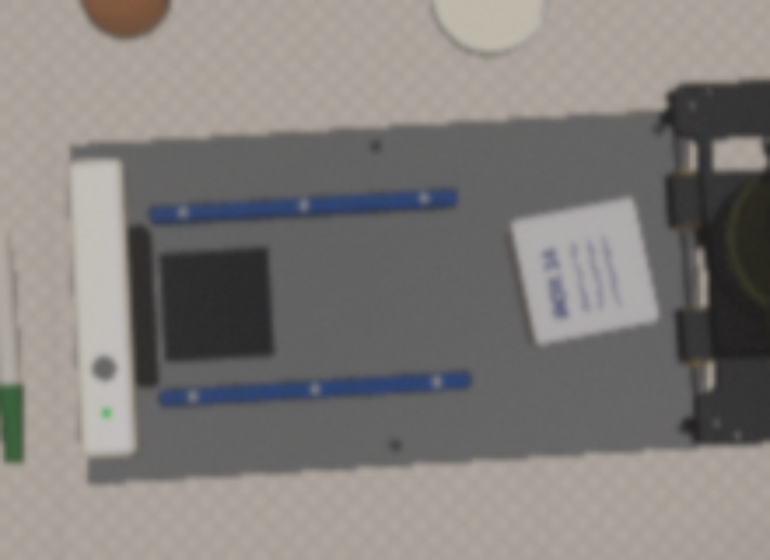

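The box stands untouched ahead of the fingers, and the gripper is behind it and in line. I'll push part of the way to square it up, then look.

```bash
python3 -m crank '[[0.4,0.02,0.05,0,0.0017],[0.4,0.017,0.1,0,0.0017],[0.4,0.015,0.15,0,0.0017],[0.4,0.012,0.19,0,0.0017],[0.4,0.01,0.22,0,0.0017]]'
python3 -m crank '[[0.4,-0.001,0.03,0,0],[0.4,-0.003,0.06,0,0],[0.4,-0.004,0.09,0,0],[0.4,-0.005,0.12,0,0],[0.4,-0.005,0.12,0,0]]'
python3 - <<'E'
from h import *
look("pics/t4.png")
E
```

```text
time: 2.75
position: [0.4922, -0.1852, 0.0389]
tool_rot: [2.168, 2.273, -0.0]
ft_force: [-0.4, -1.1, 0.1]
grip_width: 0.404
grip_force: 0.5
time: 3.38
position: [0.491, -0.1607, 0.0385]
tool_rot: [-2.167, -2.274, -0.0]
ft_force: [-0.9, -0.6, 0.2]
grip_width: 0.403
grip_force: 0.0
railL? [array([534.3,   4.7]), array([  7.9, 174.9]), 2.6]
railR? [array([428.9,  -0.6]), array([  7.1, 175.1]), 2.7]
box [array([ 493.4, -105.8]), array([71.9, 58.7]), 2.8]
```

The box is squared to the lane but sits about 7 mm off the middle line, toward the far rail. I'll push diagonally so the fingers drag it toward the middle.

```bash
python3 -m crank '[[0.4,-0.008,0.03,0,0],[0.4,-0.016,0.06,0,0],[0.4,-0.025,0.09,0,0],[0.4,-0.033,0.12,0,0],[0.4,-0.033,0.12,0,0]]'
python3 - <<'E'
from h import *
im,c,h=look("pics/t5.png")
cv2.imwrite("pics/t5c.png",cv2.resize(im[180:340,230:450,::-1],None,fx=3.5,fy=3.5))
E
```

```text
time: 4.05
position: [0.4844, -0.1368, 0.0386]
tool_rot: [-2.167, -2.274, -0.0]
ft_force: [0.3, 0.2, -0.4]
grip_width: 0.402
grip_force: 0.0
railL? [array([534.3,   4.7]), array([  7.8, 174.9]), 2.7]
railR? [array([429.2,  -0.6]), array([  7.3, 175.1]), 2.5]
box [array([486.9, -81. ]), array([71.9, 57.4]), 2.8]
```

View pics/t5c.png

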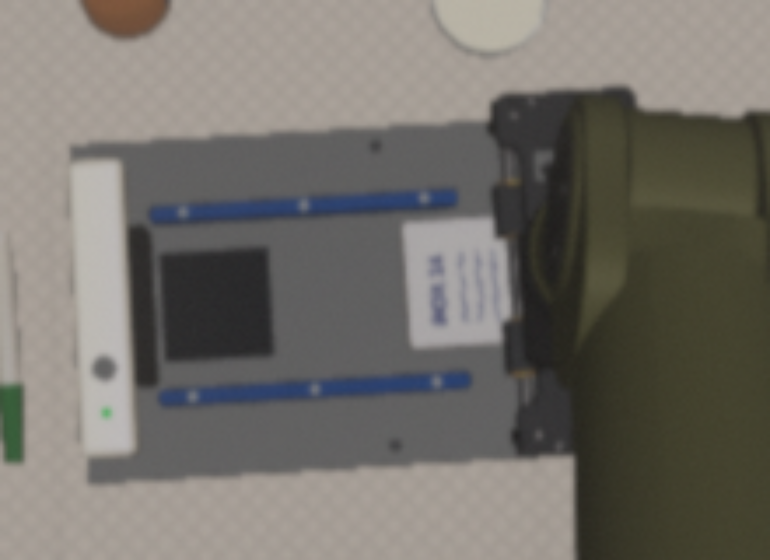

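The diagonal push brought the box to 1.5 mm off the lane middle, still square, with clear gaps to both rails. About 144 mm is left, so I'll push straight.

```bash
python3 -m crank '[[0.4,-0.002,0.04,0,0],[0.4,-0.004,0.08,0,0],[0.4,-0.006,0.12,0,0],[0.4,-0.008,0.16,0,0],[0.4,-0.01,0.2,0,0]]'
python3 -m crank '[[0.4,-0.002,0.04,0,0],[0.4,-0.004,0.08,0,0],[0.4,-0.006,0.12,0,0],[0.4,-0.008,0.16,0,0],[0.4,-0.009,0.19,0,0]]'
python3 -m crank '[[0.4,-0.002,0.03,0,0],[0.4,-0.003,0.06,0,0],[0.4,-0.004,0.09,0,0],[0.4,-0.005,0.12,0,0],[0.4,-0.006,0.13,0,0]]'
python3 - <<'E'
from h import *
im,c,h=look("pics/t6.png")
E
```

```text
time: 4.72
position: [0.4826, -0.097, 0.0386]
tool_rot: [2.168, 2.273, 0.0]
ft_force: [-0.1, -0.9, 0.4]
grip_width: 0.401
grip_force: 0.4
time: 5.35
position: [0.4807, -0.059, 0.0386]
tool_rot: [2.168, 2.273, 0.0]
ft_force: [-0.6, -0.4, 0.8]
grip_width: 0.403
grip_force: 0.5
time: 5.98
position: [0.4795, -0.0331, 0.0386]
tool_rot: [-2.168, -2.274, -0.0]
ft_force: [-0.4, -0.5, 1.4]
grip_width: 0.4
grip_force: 0.4
railL? [array([532.3,  53.6]), array([ 7.1, 77.1]), 1.9]
railR? [array([427.1,  45.7]), array([ 7. , 82.5]), 2.1]
box [array([481.8,  28.1]), array([71.4, 44.4]), 2.9]
```

```bash
python3 -m crank '[[0.4,-0.002,0.035,0,0],[0.4,-0.004,0.07,0,0],[0.4,-0.005,0.11,0,0],[0.4,-0.007,0.14,0,0],[0.4,-0.008,0.17,0,0]]'
python3 -m crank '[[0.4,0,0.01,0,0],[0.4,-0.001,0.015,0,0],[0.4,-0.001,0.02,0,0],[0.4,-0.001,0.025,0,0],[0.4,-0.001,0.025,0,0]]'
python3 - <<'E'
from h import *
im,c,h=look("pics/t7.png")
print(get_state()["ft_force"])
cv2.imwrite("pics/t7c.png",cv2.resize(im[180:340,230:450,::-1],None,fx=3.5,fy=3.5))
E
```

```text
time: 6.65
position: [0.4778, 0.0009, 0.0385]
tool_rot: [-2.168, -2.273, 0.0]
ft_force: [0.0, 0.6, -0.2]
grip_width: 0.401
grip_force: 0.2
time: 7.28
position: [0.4777, 0.0054, 0.0386]
tool_rot: [2.169, 2.273, 0.0]
ft_force: [0.3, -0.3, -0.6]
grip_width: 0.4
grip_force: 0.1
railL? [array([537.4, -77.4]), array([10.2,  6.1]), 89.2]
railR? [array([426.4,  67.8]), array([38.1,  6. ]), 89.1]
box [array([479.7,  77. ]), array([47. , 70.9]), 89.7]
[ 0.58956315 -1.05214635 -0.65401993]
```

View pics/t7c.png

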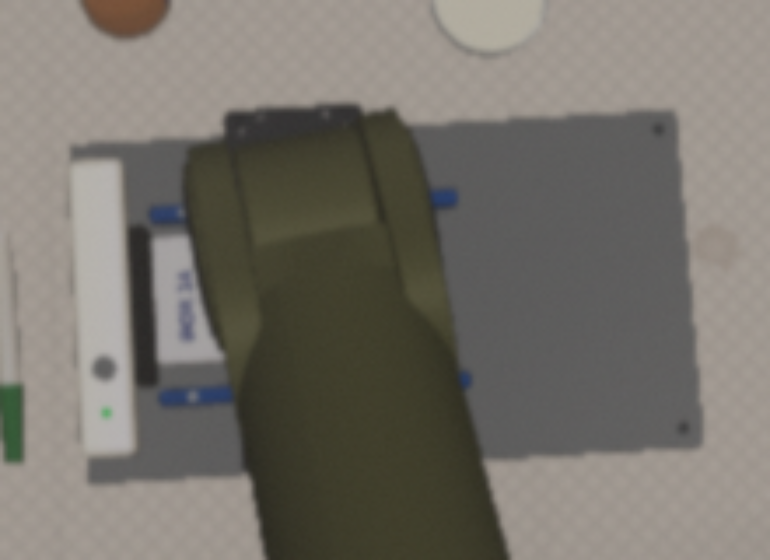

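The box front, at column ~153, is almost against the stop, whose face is at ~150. I'll creep forward until contact shows in the force.

```bash
python3 -m crank '[[0.4,0,0.003,0,0],[0.4,0,0.006,0,0],[0.4,0,0.009,0,0],[0.4,0,0.012,0,0],[0.4,0,0.012,0,0]]'
python3 -m crank '[[0.4,0,0.002,0,0],[0.4,0,0.004,0,0],[0.4,0,0.006,0,0],[0.4,0,0.006,0,0]]'
```

```text
time: 7.95
position: [0.4777, 0.0077, 0.0386]
tool_rot: [2.169, 2.273, -0.0]
ft_force: [-0.3, -0.1, 0.5]
grip_width: 0.403
grip_force: 0.4
time: 8.45
position: [0.4776, 0.0078, 0.0386]
tool_rot: [2.169, 2.272, -0.002]
ft_force: [-1.5, -5.4, 1.9]
grip_width: 0.4
grip_force: 2.4
```

```bash
python3 -m crank '[[0.4,0,0.003,0,0],[0.4,0,0.005,0,0],[0.4,0,0.005,0,0]]'
```

```text
time: 8.82
position: [0.4776, 0.0079, 0.0386]
tool_rot: [2.169, 2.271, -0.003]
ft_force: [-0.4, -6.7, 2.1]
grip_width: 0.398
grip_force: 3.4
```

Position has stalled and force is rising, so the box is firmly against the stop. I'll back straight off, rise, and look.

```bash
python3 -m crank '[[0.4,0,-0.03,0,0],[0.4,0.003,-0.08,0,0],[0.4,0.008,-0.18,0,0],[0.4,0.01,-0.25,0,0],[0.4,0.01,-0.25,0.1,0]]'
python3 -m crank '[[0.4,0,0,0.25,0],[0.4,0,0,0.5,0],[0.4,0,-0.25,0.75,0],[0.4,0,-0.5,0.75,0],[0.4,0,-0.75,0.75,0]]'
python3 -m crank '[[0.4,0,-0.25,0,0],[0.4,0,-0.25,0,0]]'
python3 - <<'E'
from h import *
im,c,h=look("pics/t8.png")
cv2.imwrite("pics/t8c.png",cv2.resize(im[140:340,170:450,::-1],None,fx=2.8,fy=2.8))
E
```

```text
time: 9.45
position: [0.4783, -0.0413, 0.0575]
tool_rot: [-2.169, -2.268, 0.002]
ft_force: [-0.2, -0.4, 0.4]
grip_width: 0.397
grip_force: 0.0
time: 10.07
position: [0.4802, -0.1922, 0.21]
tool_rot: [2.167, 2.271, 0.001]
ft_force: [-0.7, -0.1, 0.3]
grip_width: 0.402
grip_force: 0.0
time: 10.32
position: [0.4783, -0.245, 0.2079]
tool_rot: [-2.177, -2.264, 0.001]
ft_force: [0.7, 0.3, 0.5]
grip_width: 0.398
grip_force: 0.0
railL? [array([534.2,   3.7]), array([  7.6, 173. ]), 2.8]
railR? [array([429. ,  -0.6]), array([  7.2, 175. ]), 2.7]
box [array([480.4,  60.2]), array([80.5, 72.7]), 89.7]
```

View pics/t8c.png

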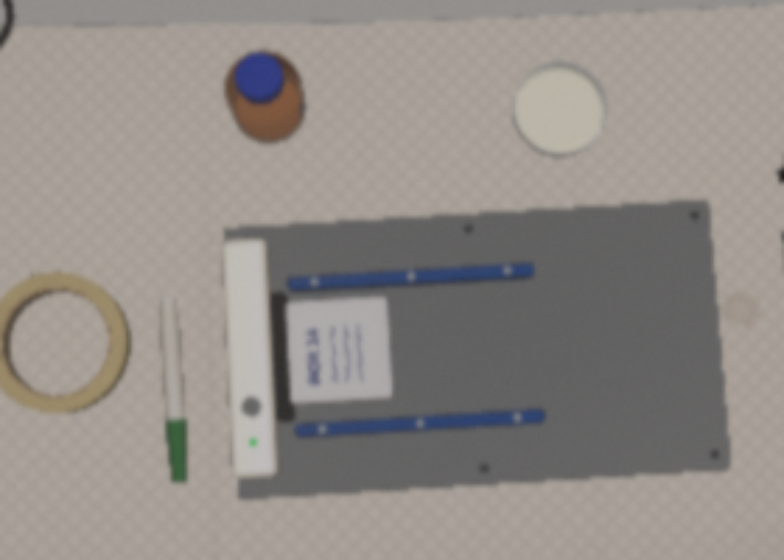

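The box is home: its front at column ~288 is against the black stop, it is square, both rail gaps are clear, and nothing else has moved.

```bash
python3 -c "from bench import *;print(close_job())"
```

```text
the job is handed in; nothing more can be done
None
```

The white freezer box rests square against the black stop on the reading window. Neither rail showed any sign of contact, the other items are where they were, the arm is clear, and the job was handed in at about 10 s of the 51 s limit.

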